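# Pull two amber glass strips off the light box into the order tray

## Task

A customer wants two of the three amber glass strips. Push each one along the light box to its front edge (the one facing the robot) until its end overhangs, without letting it fall, then pinch it by the overhanging end, lift it off and lay it flat in the green tray. Choose two with a clear way to the edge, and leave the third amber strip, the blue and green strips, the brass cap, the jar, the tin and the chain spool where they are.

Things in the scene. Friction and masses are not known exactly. Their poses are not given: they have to be found in the camera images.
- light_box: light box fixed to the counter: aluminium frame with a flush white top, 260 mm (x) x 310 mm (y) x 70 mm high, no rim. Origin: centre of its underside; its top is 70 mm above the counter. Own x points from the front edge to the back, so the front edge is the line x = -130 mm in its frame. It stands turned by up to 10 degrees.
- amber_1_mid (a point): centre of an amber (orange) strip of opalescent glass, a flat plate 120 x 40 x 4 mm, about 40 to 60 g; x along its length, y across its width, z up. It lies flat on the light box in a row of five, all within 3 degrees of square to the front edge, with gaps of 8 to 24 mm between neighbours (too narrow for a finger beside them) and 40 to 70 mm of bare light box ahead of each. It balances on the edge when its centre is over the edge.
- amber_2_mid (a point): centre of an amber (orange) strip of opalescent glass, a flat plate 120 x 40 x 4 mm, about 40 to 60 g; x along its length, y across its width, z up. It lies flat on the light box in a row of five, all within 3 degrees of square to the front edge, with gaps of 8 to 24 mm between neighbours (too narrow for a finger beside them) and 40 to 70 mm of bare light box ahead of each. It balances on the edge when its centre is over the edge.
- amber_3_mid (a point): centre of an amber (orange) strip of opalescent glass, a flat plate 120 x 40 x 4 mm, about 40 to 60 g; x along its length, y across its width, z up. It lies flat on the light box in a row of five, all within 3 degrees of square to the front edge, with gaps of 8 to 24 mm between neighbours (too narrow for a finger beside them) and 40 to 70 mm of bare light box ahead of each. It balances on the edge when its centre is over the edge.
- blue_mid (a point): centre of the dark blue strip of opalescent glass, a flat plate 120 x 40 x 4 mm, about 40 to 60 g; x along its length, y across its width, z up. It lies flat on the light box in a row of five, all within 3 degrees of square to the front edge, with gaps of 8 to 24 mm between neighbours (too narrow for a finger beside them) and 40 to 70 mm of bare light box ahead of each. It balances on the edge when its centre is over the edge.
- green_mid (a point): centre of the dark green strip of opalescent glass, a flat plate 120 x 40 x 4 mm, about 40 to 60 g; x along its length, y across its width, z up. It lies flat on the light box in a row of five, all within 3 degrees of square to the front edge, with gaps of 8 to 24 mm between neighbours (too narrow for a finger beside them) and 40 to 70 mm of bare light box ahead of each. It balances on the edge when its centre is over the edge.
- tray: loose green plastic order tray, open on top, 168 mm (x) x 188 mm (y) x 40 mm high, walls and floor 4 mm (inside 160 x 180 mm), with a dark grey felt floor, 0.6 kg. Origin: centre of its underside. It stands on the counter to the left or the right of the light box, turned by up to 14 degrees.
- vase_cap: small loose brass lamp cap, a dome 30 mm in diameter and 16 mm high, standing on the light box just ahead of one of the amber strips, in its way to the front edge. Origin: centre of its underside.
- chain_spool: loose black spool of brass chain lying on its flange on the counter, on the other side of the light box from the tray; 120 mm in diameter, 55 mm high. Origin: centre of its underside.
- jar: closed blue jar with a steel cap standing on the counter near one front corner of the light box, on the robot side; 56 mm in diameter, 90 mm high. Origin: centre of its underside.
- tin: closed copper-coloured tin standing on the counter near the other front corner of the light box; 56 mm in diameter, 32 mm high. Origin: centre of its underside.
Things that resemble listed ones, but are neither listed nor needed, are in the scene too. Leave any grey or pink look-alike of the part that bears amber_2_mid alone.

How it is judged:
On the way, in this order (a step that is already met when the one before it is completed fails the run):
1. an amber strip lies flat on the light box with its end at least 12 mm over the front edge (((x of amber_1_mid in the frame of light_box between -0.13 and -0.082 m and y of amber_1_mid in the frame of light_box between -0.15 and 0.15 m and z of amber_1_mid in the frame of light_box between 0.068 and 0.076 m and angle between amber_1_mid's own z axis and vertical below 0.06 rad) or (x of amber_2_mid in the frame of light_box between -0.13 and -0.082 m and y of amber_2_mid in the frame of light_box between -0.15 and 0.15 m and z of amber_2_mid in the frame of light_box between 0.068 and 0.076 m and angle between amber_2_mid's own z axis and vertical below 0.06 rad) or (x of amber_3_mid in the frame of light_box between -0.13 and -0.082 m and y of amber_3_mid in the frame of light_box between -0.15 and 0.15 m and z of amber_3_mid in the frame of light_box between 0.068 and 0.076 m and angle between amber_3_mid's own z axis and vertical below 0.06 rad))), for 0.2 s.
2. a first amber strip lies in the tray, let go ((((x of amber_1_mid in the frame of tray between -0.06 and 0.06 m and y of amber_1_mid in the frame of tray between -0.085 and 0.085 m and z of amber_1_mid in the frame of tray between 0.002 and 0.018 m and angle between amber_1_mid's own z axis and vertical below 0.2 rad and linear speed of amber_1 below 0.02 m/s) and contact force between the fingers and amber_1 below 0.05 N) or ((x of amber_2_mid in the frame of tray between -0.06 and 0.06 m and y of amber_2_mid in the frame of tray between -0.085 and 0.085 m and z of amber_2_mid in the frame of tray between 0.002 and 0.018 m and angle between amber_2_mid's own z axis and vertical below 0.2 rad and linear speed of amber_2 below 0.02 m/s) and contact force between the fingers and amber_2 below 0.05 N) or ((x of amber_3_mid in the frame of tray between -0.06 and 0.06 m and y of amber_3_mid in the frame of tray between -0.085 and 0.085 m and z of amber_3_mid in the frame of tray between 0.002 and 0.018 m and angle between amber_3_mid's own z axis and vertical below 0.2 rad and linear speed of amber_3 below 0.02 m/s) and contact force between the fingers and amber_3 below 0.05 N))), for 0.2 s.
At the end, for the whole second after the job is handed in: exactly two amber strips lie at rest in the tray, on its floor or on one another, within 0.2 rad of level; the third amber strip lies within 20 mm of where it started on the light box ((((x of amber_1_mid in the frame of tray between -0.06 and 0.06 m and y of amber_1_mid in the frame of tray between -0.085 and 0.085 m and z of amber_1_mid in the frame of tray between 0.002 and 0.018 m and angle between amber_1_mid's own z axis and vertical below 0.2 rad and linear speed of amber_1 below 0.02 m/s) and (x of amber_2_mid in the frame of tray between -0.06 and 0.06 m and y of amber_2_mid in the frame of tray between -0.085 and 0.085 m and z of amber_2_mid in the frame of tray between 0.002 and 0.018 m and angle between amber_2_mid's own z axis and vertical below 0.2 rad and linear speed of amber_2 below 0.02 m/s) and distance of amber_3_mid from where it was at the start of the episode below 0.02 m) or ((x of amber_1_mid in the frame of tray between -0.06 and 0.06 m and y of amber_1_mid in the frame of tray between -0.085 and 0.085 m and z of amber_1_mid in the frame of tray between 0.002 and 0.018 m and angle between amber_1_mid's own z axis and vertical below 0.2 rad and linear speed of amber_1 below 0.02 m/s) and (x of amber_3_mid in the frame of tray between -0.06 and 0.06 m and y of amber_3_mid in the frame of tray between -0.085 and 0.085 m and z of amber_3_mid in the frame of tray between 0.002 and 0.018 m and angle between amber_3_mid's own z axis and vertical below 0.2 rad and linear speed of amber_3 below 0.02 m/s) and distance of amber_2_mid from where it was at the start of the episode below 0.02 m) or ((x of amber_2_mid in the frame of tray between -0.06 and 0.06 m and y of amber_2_mid in the frame of tray between -0.085 and 0.085 m and z of amber_2_mid in the frame of tray between 0.002 and 0.018 m and angle between amber_2_mid's own z axis and vertical below 0.2 rad and linear speed of amber_2 below 0.02 m/s) and (x of amber_3_mid in the frame of tray between -0.06 and 0.06 m and y of amber_3_mid in the frame of tray between -0.085 and 0.085 m and z of amber_3_mid in the frame of tray between 0.002 and 0.018 m and angle between amber_3_mid's own z axis and vertical below 0.2 rad and linear speed of amber_3 below 0.02 m/s) and distance of amber_1_mid from where it was at the start of the episode below 0.02 m))); the robot touches nothing.
It fails at once if an amber strip is lifted off the light box before it overhangs the front edge (raised 6 to 23 mm with less than 10 mm overhang) ((z of amber_1_mid in the frame of light_box between 0.078 and 0.095 m and x of amber_1_mid in the frame of light_box between -0.08 and 0.13 m and y of amber_1_mid in the frame of light_box between -0.155 and 0.155 m) or (z of amber_2_mid in the frame of light_box between 0.078 and 0.095 m and x of amber_2_mid in the frame of light_box between -0.08 and 0.13 m and y of amber_2_mid in the frame of light_box between -0.155 and 0.155 m) or (z of amber_3_mid in the frame of light_box between 0.078 and 0.095 m and x of amber_3_mid in the frame of light_box between -0.08 and 0.13 m and y of amber_3_mid in the frame of light_box between -0.155 and 0.155 m)).
It fails at once if an amber strip falls free for more than about 35 mm (faster than 0.85 m/s with no finger on it) ((contact force between the fingers and amber_1 below 0.05 N and linear speed of amber_1 above 0.85 m/s) or (contact force between the fingers and amber_2 below 0.05 N and linear speed of amber_2 above 0.85 m/s) or (contact force between the fingers and amber_3 below 0.05 N and linear speed of amber_3 above 0.85 m/s)).
It fails at once if the blue or green strip is moved by more than 12 mm (distance of any of blue_mid, green_mid from where it was at the start of the episode above 0.012 m).
It fails at once if the brass cap, the jar, the tin or the chain spool is moved by more than 12 mm (distance of any of vase_cap, jar, tin, chain_spool from where it was at the start of the episode above 0.012 m).
It also fails if it takes over 72 s, if anything falls off the work surface, if the arm or the gripper's body presses on something with over 40 N, if the wrist force passes 120 N, or if a joint passes its speed limit or range.

## Robot

A 6-joint arm with a two-finger parallel gripper is mounted at the origin on the work surface. World frame = base frame: x ahead of the robot, y to its left, z up, the work surface at z = 0. Lengths are in m, angles in rad, forces in N, time in s.
With the tool pointing down it reaches from about 0.225 to 0.875 m from the base axis. Payload 3.4 kg.
Tool frame: the origin (TCP) lies between the finger pads; the fingertips stand 19 mm ahead of it and the grasp point (between the pads) is the TCP; z points along the fingers, y is the line along which they close (so a half turn about z gives the same grasp; the last joint's range is limited). The gripper opens to 85 mm and grips with 20 to 120 N. Pads are 22 mm wide; open, the fingers measure 114 mm over their backs; the gripper's body (76 mm by 85 mm) begins 54 mm behind the grasp point. The pads swing forward as they close: fully open they stand 13 mm farther back than shut.
Start: joints at [-1.434, 0.276, 1.505, -0, 1.361, -0.121], TCP at [0.147, -0.556, 0.25] pointing down, gripper open.
Joint ranges: [-2.89, 2.89], [-0.75, 2.08], [0.22, 2.7], [-1.18, 4.32], [0.11, 2.71], [-2.7, 2.7]. Speed limits (rad/s): [2.57, 2.57, 3.14, 3.14, 3.14, 3.14].

## Interface

Orientations are given as a unit quaternion [w, x, y, z].
In Python, from rig import get_state, imaging, ticket gives the robot as it stands. The module is installed in compiled form; this text tells all that it offers.
- The arm moves only by the shell command python3 -m inch 'ROWS' [FORCE]. ROWS is JSON, a list of rows, each an object with "claw": the opening, from -1 (shut) to 1 (fully open); "travel": the shift along the world's x, y, z in units of 200 mm (1.0 is 200 mm), a list of three; "turn": the turn about the world's z in units of 180 degrees (1.0 is 180 degrees). A call has 1 to 5 rows; each row is the pose to reach, as a shift and turn from the pose commanded when the call began, turning the shorter way round; what a row does not reach only later rows make up. A row lasts 1/10 s, in which the tool goes at most 50 mm and 8.59 degrees, less where a joint would pass 70% of its speed; a pose out of reach is approached as far as the arm can. A call with a number of a shift or a turn outside -1 to 1 is refused whole. A call with a gripper value outside its range is refused whole. The fingers move at their own pace and stop on an object; FORCE is the grip in N (left out, the last holds). Time passes only in rows, so rows that repeat a pose let the fingers close. It gives the time, the measured TCP pose, the force, the opening and the grip force at its end, in the units of the state.
- get_state(): the state, without advancing time (a new reading comes with each control period).
- imaging.get_image(name): name is "scene" or "top" or "wrist"; returns the picture (480x640x3 uint8, red, green, blue); there is no depth.
- imaging.camera_params(name): a dict with "camera_matrix" (3x3 intrinsics, pixels), "k1" (the pictures are not rectified: a ray, as slopes to the right and down, at radius r is drawn at 1 + k1 r^2 times it, then the intrinsics apply), "cam_to_world" (4x4, takes a point from camera to world coordinates); the wrist camera has in their place "T_tool_cam" (4x4, takes a point from camera to tool coordinates, whose origin is the TCP and whose axes are the flange's). Camera axes: x right, y down, z forward; pixel columns grow to the right and rows downward; lengths in m; the calibration is good to about 2 mm. A picture is of the moment at which its call begins: read the wrist's pose just before it. camera_params takes no time and is no camera call.
- ticket.sign_off(): hands the job in; it is judged then, once.
The state is a dict: "clock": time; "qpos": joint angles; "qd": joint speeds; "effort": joint torques, N m; "position": TCP position; "ee_rot": TCP orientation; "contact_force": force on the tool from outside, world axes, zero at the start; "moment": the same for the moment, N m; "width": finger opening in m; "gripper_force": force on a finger pad.
Only numpy, scipy, OpenCV 4.12 (cv2) and the standard library are available. Lean on these libraries where they do the work, as an engineer would, in place of code of your own. Each camera call takes 0.05 s, during which the arm holds its last target. There are 200 camera calls.

## Working session

There is one attempt and no reset: what is moved stays moved. The work goes in short steps, Python scripts to look and compute and a shell command to move; the robot and the scene stay as the last step left them, time stands still between calls to the robot, and variables do not carry over. Pictures are saved under pics/ and viewed, at most 10 in all, crops included, and the job is handed in when it is done.

```bash
mkdir -p pics && cat > h.py <<'E'
import numpy as np, cv2
from rig import get_state, imaging, ticket
from scipy.spatial.transform import Rotation as R
def par(name, st=None):
    p=imaging.camera_params(name)
    K=np.array(p["camera_matrix"]);k=p["k1"]
    if name=="wrist":
        T=np.eye(4);q=st["ee_rot"];T[:3,:3]=R.from_quat([q[1],q[2],q[3],q[0]]).as_matrix();T[:3,3]=st["position"]
        M=T@np.array(p["T_tool_cam"])
    else: M=np.array(p["cam_to_world"])
    return K,k,M
def shot(name):
    st=get_state(); im=imaging.get_image(name)
    return im, par(name,st)
def ray(P,uv,z):
    K,k,M=P; uv=np.atleast_2d(uv).astype(float)
    d=np.c_[(uv[:,0]-K[0,2])/K[0,0],(uv[:,1]-K[1,2])/K[1,1]]
    u=d.copy()
    for _ in range(20): u=d/(1+k*(u**2).sum(1,keepdims=True))
    D=np.c_[u,np.ones(len(u))]@M[:3,:3].T; o=M[:3,3]
    return (o+D*((z-o[2])/D[:,2])[:,None])[:,:2]
def save(im,n): cv2.imwrite("pics/"+n,cv2.cvtColor(im,cv2.COLOR_RGB2BGR))
E
python3 - <<'E'
from h import *
for n in ("top","scene"):
    im,P=shot(n); save(im,n+"0.png"); np.save(n+"0.npy",im); print(n,P[2].round(3).tolist(),P[0].round(1).tolist(),P[1])
s=get_state(); print(s)
print(imaging.camera_params("wrist"))
E
```

```text
top [[-0.009, -0.988, 0.152, 0.339], [-1.0, 0.011, 0.009, -0.0], [-0.011, -0.152, -0.988, 1.338], [0.0, 0.0, 0.0, 1.0]] [[584.6, 0.0, 324.2], [0.0, 584.6, 232.5], [0.0, 0.0, 1.0]] -0.14982593468685004
scene [[0.792, 0.446, -0.416, 0.978], [0.61, -0.573, 0.548, -0.581], [0.006, -0.688, -0.726, 0.855], [0.0, 0.0, 0.0, 1.0]] [[591.4, 0.0, 326.2], [0.0, 591.4, 248.9], [0.0, 0.0, 1.0]] 0.027691440510643265
{'clock': 0.1, 'qpos': array([-1.43395495e+00,  2.76503317e-01,  1.50599158e+00, -1.05353230e-06,
        1.36075899e+00, -1.21007796e-01]), 'qd': array([-0.00121079, -0.00167233, -0.00302229, -0.00319927, -0.00072004,
       -0.0008391 ]), 'effort': array([ 3.51362587e-04, -4.17702556e+01, -2.46404260e+01, -2.69588882e-04,
        5.82995461e-03, -1.61296214e-05]), 'position': array([ 0.14655335, -0.55553909,  0.24954839]), 'ee_rot': array([-8.30589917e-04,  9.91700374e-01,  1.28567796e-01, -7.09085925e-06]), 'contact_force': array([-0.30623109,  0.22727867,  0.11851825]), 'moment': array([-0.04950842,  0.04146476,  0.05522566]), 'gripper_force': 0.0, 'width': 0.08579740413687591}
{'camera_matrix': array([[350.34455709,   0.        , 322.22858799],
       [  0.        , 350.34455709, 243.95198752],
       [  0.        ,   0.        ,   1.        ]]), 'k1': -0.027025764158437895, 'T_tool_cam': array([[-2.74826895e-04, -9.50024857e-01, -3.12174144e-01,
         7.99567897e-02],
       [ 9.99999903e-01, -1.53897049e-04, -4.12016334e-04,
        -1.08120653e-04],
       [ 3.43383079e-04, -3.12174227e-01,  9.50024807e-01,
        -1.24159434e-01],
       [ 0.00000000e+00,  0.00000000e+00,  0.00000000e+00,
         1.00000000e+00]])}
```

View pics/top0.png

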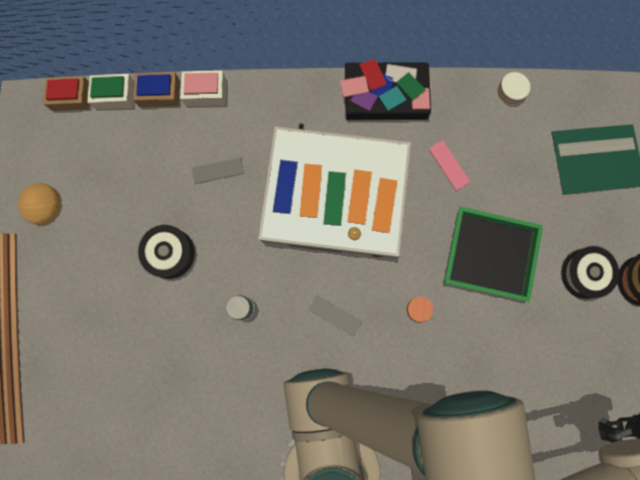

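View pics/scene0.png

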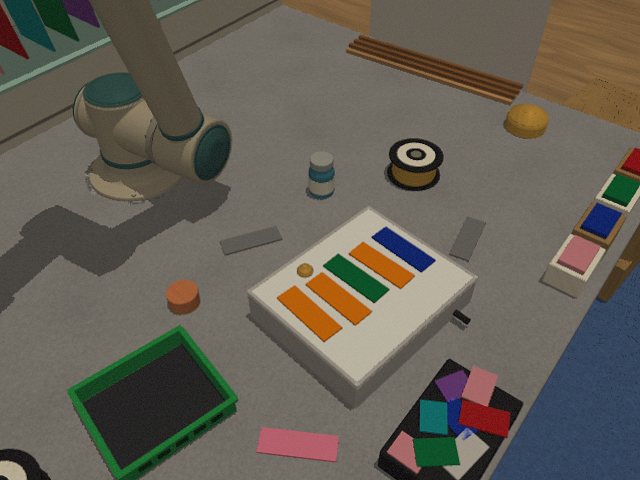

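Top view: candidates are the amber strips at (311,190), (360,197) and (384,205). The brass cap at (354,233) blocks the middle one, so I take A (311,190) and C (384,205). Look-alikes, not wanted: grey plates at (218,170) and (335,315), pink plate at (450,165). The tray is at (493,255), jar at (239,308), tin at (420,309).

```bash
cat > meas.py <<'E'
from h import *
def strips(im,P,z=0.074,lo=(8,150,120),hi=(22,255,255),amin=300,amax=1e6,roi=None):
    h=cv2.cvtColor(im,cv2.COLOR_RGB2HSV); m=cv2.inRange(h,lo,hi)
    if roi: 
        q=np.zeros_like(m); q[roi[1]:roi[3],roi[0]:roi[2]]=255; m&=q
    out=[]
    for c in cv2.findContours(m,cv2.RETR_EXTERNAL,cv2.CHAIN_APPROX_NONE)[0]:
        if not amin<cv2.contourArea(c)<amax: continue
        w=ray(P,c[:,0],z).astype(np.float32)*1000
        r=cv2.minAreaRect(w); b=cv2.boxPoints(r)
        e=b[1]-b[0] if np.linalg.norm(b[1]-b[0])>np.linalg.norm(b[2]-b[1]) else b[2]-b[1]
        a=np.degrees(np.arctan2(e[1],e[0])); a=(a+90)%180-90
        out.append((np.round(r[0],1).tolist(),np.round(r[1],1).tolist(),round(float(a),1),c[:,0].mean(0).round().tolist()))
    return out
E
python3 - <<'E'
from meas import *
for n in("top","scene"):
    im=np.load(n+"0.npy"); P=par(n); print(n)
    for t,a in (("amber",dict()),("blue",dict(lo=(110,120,50),hi=(125,255,255))),("green",dict(lo=(55,120,40),hi=(85,255,255))),
      ("cap",dict(z=.08,lo=(12,90,80),hi=(24,255,255),amin=60,amax=300)),
      ("white",dict(z=.07,lo=(0,0,180),hi=(179,45,255),amin=5000)),("felt",dict(z=.004,lo=(0,0,20),hi=(179,60,60),amin=3000)),
      ("tin",dict(z=.032,lo=(5,100,100),hi=(10,255,255),amin=100))):
        for r in strips(im,P,**a): print(t,r)
im=np.load("top0.npy");P=par("top")
print("jar",ray(P,(239,307),.09),"tray rim corners",ray(P,[(461,209),(541,226),(529,300),(446,284)],.04))
E
```

```text
top
amber ([593.4, -121.2], [35.5, 117.1], -10.3, [384.0, 205.0])
amber ([613.1, -66.6], [35.3, 117.0], -8.3, [359.0, 196.0])
amber ([628.3, 41.2], [35.6, 116.9], -5.5, [310.0, 190.0])
blue ([637.8, 98.3], [35.1, 115.9], -7.7, [285.0, 186.0])
blue ([888.0, 408.7], [77.9, 47.8], 87.8, [153.0, 85.0])
green ([482.3, -361.0], [190.8, 171.0], 76.5, [493.0, 254.0])
green ([609.9, -11.6], [33.9, 115.1], -6.2, [334.0, 198.0])
green ([699.3, -624.2], [145.7, 203.2], -84.3, [594.0, 154.0])
green ([887.7, 522.2], [75.4, 46.6], 89.7, [107.0, 87.0])
green ([872.3, -190.1], [53.5, 39.7], 41.8, [410.0, 86.0])
cap ([137.6, 737.0], [148.4, 10.4], 0.4, [1.0, 411.0])
cap ([427.2, -687.9], [14.9, 70.1], -4.5, [636.0, 276.0])
cap ([529.3, -52.3], [24.0, 24.2], -0.6, [354.0, 233.0])
cap ([880.8, 627.9], [69.2, 99.1], -89.6, [68.0, 93.0])
cap ([880.7, 403.8], [100.0, 69.9], 89.3, [154.0, 90.0])
white ([629.3, -13.7], [307.2, 256.7], 82.4, [335.0, 191.0])
felt ([488.3, -375.9], [168.1, 152.0], 76.6, [491.0, 255.0])
tin ([365.0, -198.7], [56.2, 53.3], 89.0, [420.0, 309.0])
scene
amber ([594.9, -123.2], [40.1
[... 559 characters left out ...]
0.0, 403.0])
green ([611.4, -14.0], [40.0, 119.3], -6.4, [356.0, 278.0])
green ([896.9, 502.8], [47.7, 90.2], -89.5, [621.0, 190.0])
green ([-616.7, 249.6], [71.0, 302.6], -24.0, [56.0, 18.0])
cap ([535.6, -60.1], [26.3, 30.3], -51.5, [305.0, 270.0])
cap ([967.7, 299.8], [32.5, 20.5], 86.6, [624.0, 263.0])
cap ([872.8, 586.4], [44.9, 106.0], -63.8, [627.0, 166.0])
cap ([345.1, 716.4], [460.9, 13.6], 4.6, [441.0, 60.0])
white ([629.5, -14.9], [296.2, 246.4], 82.4, [360.0, 290.0])
felt ([477.4, -370.0], [176.7, 137.8], 76.6, [153.0, 404.0])
jar [[0.37185167 0.19456065]] tray rim corners [[ 0.58890645 -0.29970192]
 [ 0.54787113 -0.48470972]
 [ 0.37991613 -0.44654019]
 [ 0.41922799 -0.25845962]]
```

```bash
python3 -m inch '[{"claw":1,"travel":[0.75,0.6,0],"turn":-0.138},{"claw":1,"travel":[0.75,0.6,0],"turn":-0.138},{"claw":1,"travel":[0.75,0.6,0],"turn":-0.138},{"claw":1,"travel":[0.75,0.6,0],"turn":-0.138},{"claw":1,"travel":[0.75,0.6,0],"turn":-0.138}]' 40
python3 -m inch '[{"claw":-0.8,"travel":[0.75,0.6,0],"turn":0},{"claw":-0.8,"travel":[0.75,0.6,0],"turn":0},{"claw":-0.8,"travel":[0.75,0.6,0],"turn":0},{"claw":-0.8,"travel":[0.75,0.6,0],"turn":0},{"claw":-0.8,"travel":[0.75,0.6,0],"turn":0}]'
python3 -m inch '[{"claw":-0.8,"travel":[0.75,0.6,0],"turn":0},{"claw":-0.8,"travel":[0.75,0.6,0],"turn":0},{"claw":-0.8,"travel":[0.75,0.6,0],"turn":0},{"claw":-0.8,"travel":[0.75,0.6,0],"turn":0},{"claw":-0.8,"travel":[0.75,0.6,0],"turn":0}]'
python3 - <<'E'
from meas import *
im,P=shot("wrist"); save(im,"w1.png"); s=get_state(); print(s["position"],s["width"],s["clock"],P[2].round(3).tolist())
for r in strips(im,P): print(r)
E
```

```text
clock: 0.6
position: [0.3004, -0.4315, 0.2501]
ee_rot: [-0.002, 0.996, -0.085, 0.001]
contact_force: [-0.3, -0.7, -0.0]
width: 0.0854
gripper_force: 0.0
clock: 1.1
position: [0.4498, -0.313, 0.2499]
ee_rot: [-0.001, 0.996, -0.085, 0.001]
contact_force: [-1.3, -0.3, -0.4]
width: 0.0122
gripper_force: 0.0
clock: 1.6
position: [0.5998, -0.1936, 0.2493]
ee_rot: [-0.001, 0.996, -0.086, 0.001]
contact_force: [-1.5, -1.0, -1.3]
width: 0.0082
gripper_force: 0.0
[ 0.59755208 -0.1953973   0.2493091 ] 0.008278720921104517 1.65 [[-0.171, -0.936, -0.306, 0.678], [-0.985, 0.161, 0.056, -0.208], [-0.003, 0.311, -0.95, 0.374], [0.0, 0.0, 0.0, 1.0]]
([530.7, -53.1], [26.2, 29.5], -55.5, [192.0, 316.0])
([593.7, -121.7], [40.3, 119.4], -10.1, [245.0, 239.0])
([628.4, 41.4], [40.7, 119.9], -5.4, [62.0, 233.0])
([613.1, -66.7], [40.3, 120.3], -8.3, [180.0, 229.0])
```

View pics/w1.png

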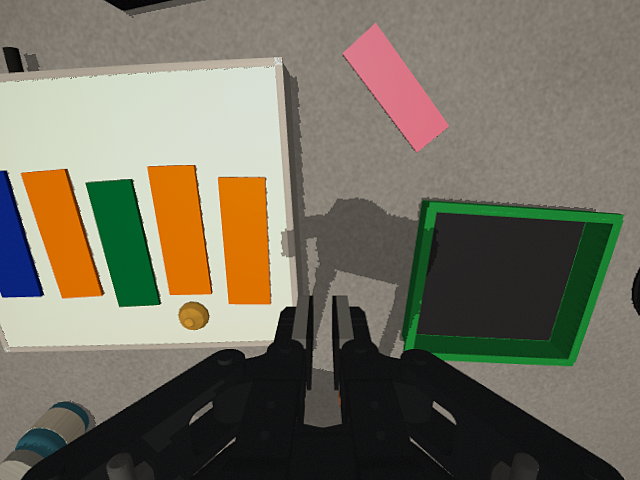

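The wrist view confirms it: C is at (245,239) with a clear way, B is blocked by the cap at (192,316), and A is at (62,233). The tray is at right and empty.

```bash
python3 -m inch '[{"claw":-0.8,"travel":[0.38,0.3,0],"turn":0},{"claw":-0.8,"travel":[0.38,0.3,0],"turn":0},{"claw":-0.8,"travel":[0.38,0.3,-0.35],"turn":0},{"claw":-0.8,"travel":[0.38,0.3,-0.7],"turn":0},{"claw":-0.8,"travel":[0.38,0.3,-0.7],"turn":0}]'
python3 -m inch '[{"claw":-0.8,"travel":[0,0,-0.025],"turn":0},{"claw":-0.8,"travel":[0,0,-0.05],"turn":0},{"claw":-0.8,"travel":[0,0,-0.05],"turn":0}]'
```

```text
clock: 2.15
position: [0.6704, -0.1376, 0.1076]
ee_rot: [0.0, 0.996, -0.088, -0.002]
contact_force: [0.3, -0.4, -0.3]
width: 0.0088
gripper_force: 0.0
clock: 2.45
position: [0.6734, -0.1375, 0.1021]
ee_rot: [0.001, 0.996, -0.088, 0.001]
contact_force: [0.3, -0.6, 0.3]
width: 0.0084
gripper_force: 0.0
```

```bash
python3 -m inch '[{"claw":-0.8,"travel":[0,0.005,-0.025],"turn":0},{"claw":-0.8,"travel":[0,0.005,-0.035],"turn":0},{"claw":-0.8,"travel":[0,0.005,-0.035],"turn":0},{"claw":-0.8,"travel":[0,0.005,-0.035],"turn":0}]'
python3 -m inch '[{"claw":-0.8,"travel":[0,0,-0.01],"turn":0},{"claw":-0.8,"travel":[0,0,-0.01],"turn":0},{"claw":-0.8,"travel":[0,0,-0.01],"turn":0}]'
python3 -m inch '[{"claw":-0.8,"travel":[0,0,-0.01],"turn":0},{"claw":-0.8,"travel":[0,0,-0.01],"turn":0},{"claw":-0.8,"travel":[0,0,-0.01],"turn":0}]'
```

```text
clock: 2.85
position: [0.6729, -0.135, 0.094]
ee_rot: [0.0, 0.996, -0.088, 0.0]
contact_force: [-0.8, 0.6, 0.8]
width: 0.0085
gripper_force: 0.0
clock: 3.15
position: [0.6726, -0.135, 0.0912]
ee_rot: [0.0, 0.996, -0.088, -0.0]
contact_force: [-0.3, -0.1, 0.3]
width: 0.0087
gripper_force: 0.0
clock: 3.45
position: [0.6727, -0.1351, 0.0894]
ee_rot: [0.0, 0.996, -0.088, 0.0]
contact_force: [0.0, 0.0, 0.8]
width: 0.0085
gripper_force: 0.4
```

```bash
python3 -m inch '[{"claw":-0.8,"travel":[-0.035,0.006,0],"turn":0},{"claw":-0.8,"travel":[-0.07,0.0125,0],"turn":0},{"claw":-0.8,"travel":[-0.11,0.02,0],"turn":0},{"claw":-0.8,"travel":[-0.15,0.027,0],"turn":0},{"claw":-0.8,"travel":[-0.2,0.036,0],"turn":0}]'
python3 - <<'E'
from meas import *
im,P=shot("top")
for r in strips(im,P): print(r)
E
```

```text
clock: 3.95
position: [0.6318, -0.1277, 0.0894]
ee_rot: [0.0, 0.996, -0.088, 0.0]
contact_force: [1.1, 0.1, 0.6]
width: 0.0085
gripper_force: 0.2
([628.3, 41.1], [35.5, 116.9], -5.5, [310.0, 190.0])
```

```bash
python3 -m inch '[{"claw":-0.8,"travel":[-0.05,0.009,0],"turn":0},{"claw":-0.8,"travel":[-0.1,0.018,0],"turn":0},{"claw":-0.8,"travel":[-0.15,0.027,0],"turn":0},{"claw":-0.8,"travel":[-0.19,0.034,0],"turn":0},{"claw":-0.8,"travel":[-0.22,0.039,0],"turn":0}]'
python3 - <<'E'
from meas import *
for n in("scene","wrist"):
  im,P=shot(n); save(im,n+"2.png"); print(n)
  for r in strips(im,P): print(r)
E
```

```text
clock: 4.5
position: [0.5876, -0.1198, 0.0894]
ee_rot: [-0.0, 0.996, -0.088, -0.0]
contact_force: [0.8, 0.3, 0.7]
width: 0.0088
gripper_force: 0.3
scene
([626.1, -70.2], [40.5, 96.2], -8.2, [343.0, 302.0])
([398.7, -221.0], [50.1, 52.6], -41.9, [182.0, 292.0])
([489.0, -104.4], [40.2, 62.2], -10.0, [267.0, 275.0])
([629.4, 39.1], [40.8, 119.9], -5.3, [381.0, 265.0])
([639.7, 627.7], [87.2, 106.7], -66.6, [528.0, 117.0])
wrist
([590.4, 27.1], [20.1, 59.1], -27.4, [12.0, 354.0])
([617.0, -67.2], [40.2, 111.5], -8.4, [183.0, 247.0])
```

View pics/scene2.png

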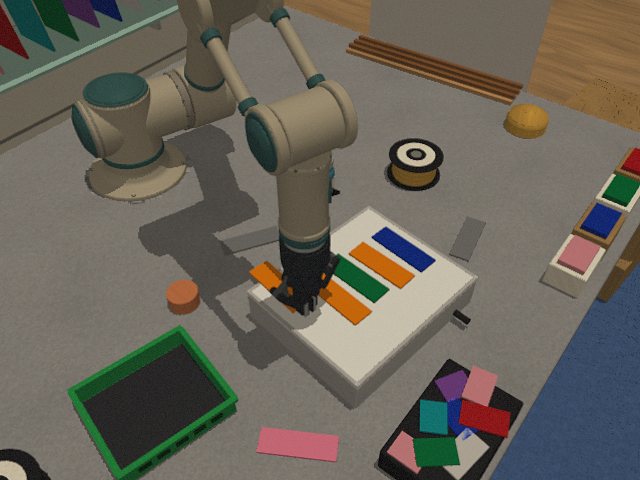

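The scene view shows C overhanging by about 28 mm and still straight. I'll push 8 mm more, then back off and lift clear.

```bash
python3 -m inch '[{"claw":-0.8,"travel":[-0.02,0.0035,0],"turn":0},{"claw":-0.8,"travel":[-0.04,0.007,0],"turn":0},{"claw":-0.8,"travel":[-0.04,0.007,0],"turn":0},{"claw":-0.8,"travel":[0.01,-0.002,0],"turn":0},{"claw":-0.8,"travel":[0.04,-0.007,0.02],"turn":0}]'
python3 -m inch '[{"claw":-0.8,"travel":[0,0,0.2],"turn":0},{"claw":-0.8,"travel":[0,0,0.45],"turn":0},{"claw":0.6,"travel":[-0.25,0.05,0.5],"turn":0},{"claw":0.6,"travel":[-0.5,0.1,0.5],"turn":0},{"claw":0.6,"travel":[-0.7,0.12,0.5],"turn":0}]'
python3 - <<'E'
from meas import *
for n in("scene","wrist"):
  im,P=shot(n); print(n,get_state()["position"],get_state()["width"])
  for r in strips(im,P): print(r)
E
```

```text
clock: 5.1
position: [0.5968, -0.1214, 0.0929]
ee_rot: [-0.0, 0.996, -0.088, -0.0]
contact_force: [0.2, -0.3, 0.3]
width: 0.0082
gripper_force: 0.0
clock: 5.6
position: [0.4553, -0.0969, 0.1939]
ee_rot: [0.0, 0.996, -0.087, 0.0]
contact_force: [-0.6, 0.2, 0.3]
width: 0.052
gripper_force: 0.0
scene [ 0.44608829 -0.09456763  0.19250429] 0.05873948596916022
([393.5, -227.5], [35.9, 53.0], -32.9, [179.0, 293.0])
([614.2, -68.4], [40.6, 120.1], -8.3, [338.0, 298.0])
([511.7, -108.2], [40.9, 120.0], -10.2, [276.0, 283.0])
([629.4, 39.2], [40.8, 119.9], -5.4, [381.0, 264.0])
([640.3, 628.6], [85.5, 106.8], -66.6, [529.0, 117.0])
wrist [ 0.45035471 -0.09551486  0.19291123] 0.06656626356271239
([384.7, -193.7], [31.9, 47.5], -30.9, [460.0, 294.0])
([531.7, -53.4], [25.3, 27.9], -52.8, [241.0, 131.0])
([509.7, -106.8], [40.3, 120.0], -10.0, [324.0, 142.0])
([580.1, -62.0], [40.3, 54.1], -8.4, [232.0, 47.0])
([598.9, 44.2], [40.4, 61.3], -5.3, [62.0, 50.0])
```

```bash
python3 -m inch '[{"claw":0.6,"travel":[0.09,-0.022,0],"turn":0},{"claw":0.6,"travel":[0.09,-0.022,-0.2],"turn":0},{"claw":0.6,"travel":[0.09,-0.022,-0.4],"turn":0},{"claw":0.6,"travel":[0.09,-0.022,-0.5],"turn":0},{"claw":0.6,"travel":[0.09,-0.022,-0.5],"turn":0}]'
python3 - <<'E'
from meas import *
im,P=shot("wrist"); save(im,"w3.png"); print(get_state()["position"],get_state()["width"])
for r in strips(im,P): print(r)
E
```

```text
clock: 6.2
position: [0.4735, -0.1013, 0.0906]
ee_rot: [-0.001, 0.996, -0.088, -0.003]
contact_force: [0.8, 0.9, 0.8]
width: 0.0686
gripper_force: 0.0
[ 0.47482047 -0.10181972  0.09234687] 0.06849252700884165
([531.1, -51.9], [24.9, 27.5], -11.7, [180.0, 208.0])
([509.5, -106.7], [40.2, 120.1], -10.0, [319.0, 218.0])
([579.7, -61.8], [40.3, 53.1], -8.4, [166.0, 74.0])
```

View pics/w3.png

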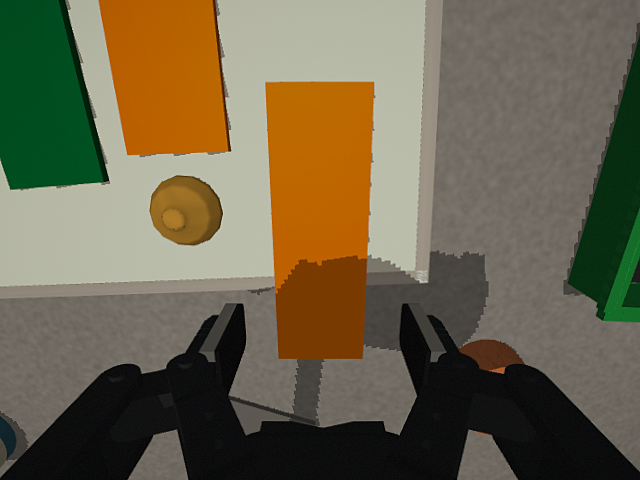

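The wrist view shows C's overhanging end (rows 283–358, columns 278–366) centred between the open fingers (columns 240 and 402). The edge is near row 285.

```bash
python3 -m inch '[{"claw":0.6,"travel":[-0.03,0.005,-0.03],"turn":0},{"claw":0.6,"travel":[-0.03,0.005,-0.06],"turn":0},{"claw":0.6,"travel":[-0.03,0.005,-0.06],"turn":0}]'
python3 -m inch '[{"claw":-0.3,"travel":[0,0,0],"turn":0},{"claw":-0.3,"travel":[0,0,0],"turn":0},{"claw":-0.3,"travel":[0,0,0],"turn":0},{"claw":-0.3,"travel":[0,0,0],"turn":0},{"claw":-0.3,"travel":[0,0,0],"turn":0}]' 40
```

```text
clock: 6.55
position: [0.4685, -0.1008, 0.0815]
ee_rot: [0.0, 0.996, -0.088, 0.0]
contact_force: [-0.4, 0.5, 0.6]
width: 0.0683
gripper_force: 0.0
clock: 7.05
position: [0.4691, -0.101, 0.0819]
ee_rot: [0.0, 0.996, -0.088, 0.001]
contact_force: [-0.2, 0.0, 4.6]
width: 0.0385
gripper_force: 39.7
```

```bash
python3 -m inch '[{"claw":-0.3,"travel":[0,0,0.1],"turn":0},{"claw":-0.3,"travel":[0,0,0.3],"turn":0},{"claw":-0.3,"travel":[0,0,0.45],"turn":0},{"claw":-0.3,"travel":[0,0,0.5],"turn":0},{"claw":-0.3,"travel":[0,0,0.5],"turn":0}]'
python3 - <<'E'
from meas import *
im,P=shot("scene"); save(im,"s4.png"); s=get_state();print(s["position"],s["width"],s["gripper_force"])
z=s["position"][2]-.0075
for r in strips(im,P,z=z): print(r)
im,P=shot("wrist")
for r in strips(im,P,z=z): print(r)
E
```

```text
clock: 7.55
position: [0.4693, -0.1011, 0.1822]
ee_rot: [0.0, 0.996, -0.088, 0.001]
contact_force: [0.5, -0.1, -1.4]
width: 0.0384
gripper_force: 40.5
[ 0.46824982 -0.10070056  0.18079611] 0.03838183379002553 40.45143127441406
([468.8, -270.6], [34.2, 46.3], -38.7, [179.0, 293.0])
([660.5, -133.6], [35.4, 104.9], -8.3, [338.0, 298.0])
([673.7, -39.6], [35.7, 104.7], -5.4, [381.0, 264.0])
([511.9, -108.6], [41.2, 120.8], -9.0, [274.0, 244.0])
([682.7, 474.1], [76.1, 93.2], -66.6, [528.0, 117.0])
([458.1, -159.0], [20.5, 27.0], -19.3, [457.0, 324.0])
([538.2, -79.7], [14.7, 16.0], -52.1, [234.0, 171.0])
([520.7, -97.9], [62.3, 140.5], -8.4, [292.0, 168.0])
([582.7, -24.7], [23.0, 47.2], -5.3, [49.0, 70.0])
```

View pics/s4.png

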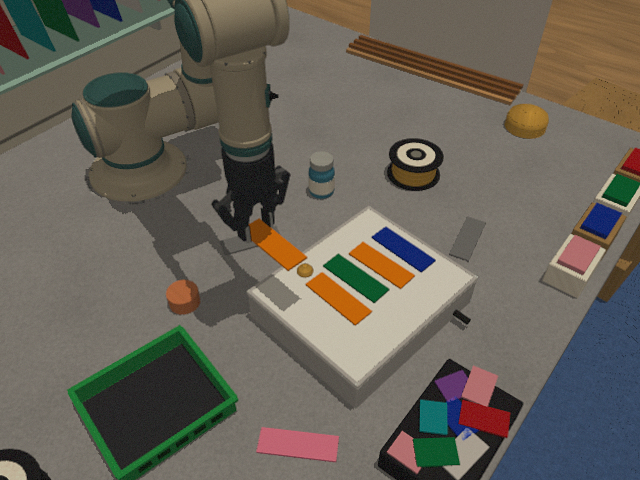

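The scene view shows C held level at (275,244), with the rest undisturbed. Next, carry it to the right half of the tray.

```bash
python3 -m inch '[{"claw":-0.3,"travel":[-0.01,-0.1,0],"turn":-0.01},{"claw":-0.3,"travel":[-0.03,-0.25,0],"turn":-0.02},{"claw":-0.3,"travel":[-0.05,-0.45,0],"turn":-0.02},{"claw":-0.3,"travel":[-0.07,-0.65,0],"turn":-0.02},{"claw":-0.3,"travel":[-0.1,-0.85,0],"turn":-0.02}]'
python3 -m inch '[{"claw":-0.3,"travel":[-0.02,-0.2,0],"turn":0},{"claw":-0.3,"travel":[-0.05,-0.4,0],"turn":0},{"claw":-0.3,"travel":[-0.065,-0.57,0],"turn":0},{"claw":-0.3,"travel":[-0.072,-0.633,0],"turn":0},{"claw":-0.3,"travel":[-0.072,-0.633,0],"turn":0}]'
python3 -m inch '[{"claw":-0.3,"travel":[0,0,-0.15],"turn":0},{"claw":-0.3,"travel":[0,0,-0.3],"turn":0},{"claw":-0.3,"travel":[0,0,-0.45],"turn":0},{"claw":-0.3,"travel":[0,0,-0.5],"turn":0},{"claw":-0.3,"travel":[0,0,-0.5],"turn":0}]'
python3 - <<'E'
from meas import *
im,P=shot("scene"); save(im,"s5.png"); s=get_state();print(s["position"],s["width"],s["gripper_force"])
z=s["position"][2]-.0075
for r in strips(im,P,z=z): print(r)
im,P=shot("wrist"); save(im,"w5.png")
for r in strips(im,P,z=z): print(r)
for r in strips(im,P,z=.004,lo=(0,0,15),hi=(179,70,70),amin=3000): print("felt",r)
for r in strips(im,P,z=.04,lo=(55,120,40),hi=(85,255,255),amin=3000): print("green",r)
E
```

```text
clock: 8.15
position: [0.4475, -0.2715, 0.179]
ee_rot: [-0.001, 0.993, -0.119, -0.002]
contact_force: [-0.5, 0.2, -1.3]
width: 0.0385
gripper_force: 40.4
clock: 8.65
position: [0.4333, -0.3982, 0.179]
ee_rot: [-0.001, 0.993, -0.12, -0.001]
contact_force: [-0.3, -0.2, -0.7]
width: 0.0386
gripper_force: 40.4
clock: 9.15
position: [0.4334, -0.3948, 0.0795]
ee_rot: [-0.002, 0.993, -0.118, -0.002]
contact_force: [-0.4, 0.4, -0.2]
width: 0.0388
gripper_force: 40.4
[ 0.4342974  -0.39613595  0.08110307] 0.0384468177551343 40.43721914291382
([493.1, -408.6], [39.7, 88.6], -12.5, [134.0, 404.0])
([398.0, -220.5], [50.1, 51.6], -41.9, [182.0, 292.0])
([614.0, -68.2], [40.7, 120.2], -8.3, [338.0, 298.0])
([629.2, 39.5], [40.9, 120.0], -5.4, [381.0, 264.0])
([639.9, 629.7], [85.5, 105.7], -66.6, [528.0, 117.0])
([415.4, -259.0], [21.7, 68.9], -63.1, [63.0, 412.0])
([474.7, -405.1], [40.3, 119.6], -12.6, [329.0, 188.0])
felt ([437.0, -563.5], [120.3, 49.9], 2.0, [603.0, 190.0])
felt ([403.5, -386.8], [504.0, 311.6], 76.5, [288.0, 312.0])
green ([485.4, -371.8], [199.7, 178.3], 76.6, [245.0, 147.0])
```

View pics/w5.png

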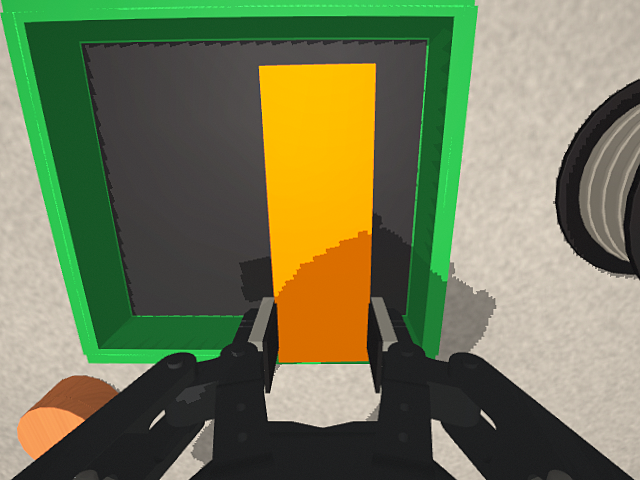

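C hangs level over the tray (columns 260–376), inside the walls, with the tin at (65,420) and the tray rim clear. Lowering.

```bash
python3 -m inch '[{"claw":-0.3,"travel":[0,0,-0.08],"turn":0},{"claw":-0.3,"travel":[0,0,-0.16],"turn":0},{"claw":-0.3,"travel":[0,0,-0.22],"turn":0},{"claw":-0.3,"travel":[0,0,-0.25],"turn":0},{"claw":-0.3,"travel":[0,0,-0.25],"turn":0}]'
python3 -m inch '[{"claw":-0.3,"travel":[0,0,-0.01],"turn":0},{"claw":-0.3,"travel":[0,0,-0.025],"turn":0},{"claw":-0.3,"travel":[0,0,-0.025],"turn":0}]'
```

```text
clock: 9.75
position: [0.4342, -0.3973, 0.0312]
ee_rot: [-0.0, 0.993, -0.119, -0.0]
contact_force: [-0.6, -1.0, 0.8]
width: 0.0384
gripper_force: 40.5
clock: 10.05
position: [0.4342, -0.3975, 0.0264]
ee_rot: [0.0, 0.993, -0.119, 0.0]
contact_force: [-0.5, 0.0, -0.7]
width: 0.0383
gripper_force: 40.5
```

```bash
python3 -m inch '[{"claw":-0.3,"travel":[0,0,-0.015],"turn":0},{"claw":-0.3,"travel":[0,0,-0.015],"turn":0},{"claw":0.22,"travel":[0,0,-0.015],"turn":0},{"claw":0.22,"travel":[0,0,-0.015],"turn":0},{"claw":0.22,"travel":[0,0,-0.015],"turn":0}]'
python3 -m inch '[{"claw":0.22,"travel":[0,0,0],"turn":0},{"claw":0.22,"travel":[0,0,0.02],"turn":0},{"claw":0.22,"travel":[0,0,0.2],"turn":0},{"claw":0.22,"travel":[0,0,0.45],"turn":0},{"claw":0.22,"travel":[0,0,0.7],"turn":0}]'
python3 - <<'E'
from meas import *
for n in("scene","wrist"):
  im,P=shot(n); save(im,n+"6.png"); s=get_state(); print(n,s["position"],s["width"],s["gripper_force"])
  for r in strips(im,P,z=.008): print(r)
  for r in strips(im,P,z=.04,lo=(55,120,40),hi=(85,255,255),amin=5000): print("green",r)
E
```

```text
clock: 10.55
position: [0.4343, -0.3976, 0.0235]
ee_rot: [0.0, 0.993, -0.119, 0.0]
contact_force: [-1.0, -0.3, 0.9]
width: 0.0518
gripper_force: 0.0
clock: 11.05
position: [0.4338, -0.397, 0.1646]
ee_rot: [-0.0, 0.993, -0.119, -0.001]
contact_force: [0.7, -1.3, -0.7]
width: 0.0519
gripper_force: 0.0
scene [ 0.4373515  -0.40090569  0.17422636] 0.051914179799151285 0.0
([484.0, -408.3], [40.0, 103.8], -12.2, [139.0, 421.0])
([349.5, -190.4], [54.3, 56.4], -41.9, [181.0, 292.0])
([583.5, -25.2], [43.6, 130.1], -8.1, [338.0, 298.0])
([599.9, 91.6], [44.3, 130.0], -5.4, [381.0, 264.0])
([611.5, 731.3], [92.7, 113.3], -66.6, [527.0, 117.0])
green ([493.8, -374.4], [198.1, 193.3], 76.6, [151.0, 403.0])
wrist [ 0.43740591 -0.40104971  0.17135281] 0.05215671578892439 0.0
([365.4, -189.9], [49.1, 85.3], -73.3, [132.0, 348.0])
([474.4, -405.9], [40.7, 120.6], -12.4, [314.0, 173.0])
green ([486.1, -372.0], [199.4, 179.0], 76.6, [267.0, 169.0])
```

The first strip lies flat in the tray. Now over to behind strip A.

```bash
python3 -m inch '[{"claw":0.22,"travel":[0.46,0.72,0.05],"turn":0.02},{"claw":0.22,"travel":[0.46,0.72,0.05],"turn":0.046},{"claw":-0.8,"travel":[0.46,0.72,0.05],"turn":0.046},{"claw":-0.8,"travel":[0.46,0.72,0.05],"turn":0.046},{"claw":-0.8,"travel":[0.46,0.72,0.05],"turn":0.046}]'
python3 -m inch '[{"claw":-0.8,"travel":[0.46,0.72,0],"turn":0},{"claw":-0.8,"travel":[0.46,0.72,0],"turn":0},{"claw":-0.8,"travel":[0.46,0.72,0],"turn":0},{"claw":-0.8,"travel":[0.46,0.72,0],"turn":0},{"claw":-0.8,"travel":[0.46,0.72,0],"turn":0}]'
python3 -m inch '[{"claw":-0.8,"travel":[0.46,0.72,0],"turn":0},{"claw":-0.8,"travel":[0.46,0.72,0],"turn":0},{"claw":-0.8,"travel":[0.46,0.72,0],"turn":0},{"claw":-0.8,"travel":[0.46,0.72,0],"turn":0},{"claw":-0.8,"travel":[0.46,0.72,0],"turn":0}]'
python3 - <<'E'
from meas import *
im,P=shot("wrist"); s=get_state(); print(s["position"],s["ee_rot"],s["width"])
for r in strips(im,P): print(r)
E
```

```text
clock: 11.65
position: [0.5276, -0.2505, 0.1735]
ee_rot: [-0.0, 0.999, -0.045, 0.0]
contact_force: [0.3, -0.6, 0.4]
width: 0.0092
gripper_force: 0.0
clock: 12.15
position: [0.6193, -0.1078, 0.1729]
ee_rot: [-0.0, 0.999, -0.046, 0.0]
contact_force: [-0.4, 0.1, -0.1]
width: 0.0088
gripper_force: 0.0
clock: 12.65
position: [0.7111, 0.0353, 0.1725]
ee_rot: [0.0, 0.999, -0.046, -0.0]
contact_force: [-0.4, -0.7, -0.4]
width: 0.0087
gripper_force: 0.0
[0.71004751 0.03353255 0.17256132] [ 7.83730923e-04  9.98909060e-01 -4.66864138e-02 -6.74027616e-04] 0.008484268081368436
([631.8, -69.7], [39.9, 81.6], -8.4, [478.0, 332.0])
([627.7, 41.1], [39.5, 118.9], -5.3, [324.0, 343.0])
```

```bash
python3 -m inch '[{"claw":-0.8,"travel":[-0.008,-0.005,-0.2],"turn":0},{"claw":-0.8,"travel":[-0.008,-0.005,-0.35],"turn":0},{"claw":-0.8,"travel":[-0.008,-0.005,-0.38],"turn":0},{"claw":-0.8,"travel":[-0.008,-0.005,-0.38],"turn":0},{"claw":-0.8,"travel":[-0.008,-0.005,-0.38],"turn":0}]'
python3 -m inch '[{"claw":-0.8,"travel":[0,0,-0.02],"turn":0},{"claw":-0.8,"travel":[0,0,-0.03],"turn":0},{"claw":-0.8,"travel":[0,0,-0.03],"turn":0}]'
```

```text
clock: 13.2
position: [0.7094, 0.0322, 0.0991]
ee_rot: [0.0, 0.999, -0.048, 0.001]
contact_force: [0.7, -0.5, -0.1]
width: 0.0082
gripper_force: 0.0
clock: 13.5
position: [0.7087, 0.0336, 0.0918]
ee_rot: [0.0, 0.999, -0.047, 0.0]
contact_force: [-0.2, 0.1, -0.5]
width: 0.0081
gripper_force: 0.0
```

```bash
python3 -m inch '[{"claw":-0.8,"travel":[0,0,-0.01],"turn":0},{"claw":-0.8,"travel":[0,0,-0.01],"turn":0},{"claw":-0.8,"travel":[-0.04,0.004,-0.01],"turn":0},{"claw":-0.8,"travel":[-0.08,0.008,-0.01],"turn":0},{"claw":-0.8,"travel":[-0.13,0.012,-0.01],"turn":0}]'
python3 -m inch '[{"claw":-0.8,"travel":[-0.05,0.005,0],"turn":0},{"claw":-0.8,"travel":[-0.1,0.0095,0],"turn":0},{"claw":-0.8,"travel":[-0.15,0.014,0],"turn":0},{"claw":-0.8,"travel":[-0.2,0.019,0],"turn":0},{"claw":-0.8,"travel":[-0.25,0.024,0],"turn":0}]'
python3 -m inch '[{"claw":-0.8,"travel":[-0.04,0.004,0],"turn":0},{"claw":-0.8,"travel":[-0.08,0.008,0],"turn":0},{"claw":-0.8,"travel":[-0.1,0.0095,0],"turn":0},{"claw":-0.8,"travel":[-0.1,0.0095,0],"turn":0}]'
python3 - <<'E'
from meas import *
for n in ("scene","wrist","top"):
  im,P=shot(n); print(n)
  for r in strips(im,P): print(r)
E
```

```text
clock: 14.0
position: [0.6819, 0.0361, 0.0894]
ee_rot: [0.0, 0.999, -0.047, 0.0]
contact_force: [0.3, 1.4, 1.1]
width: 0.0088
gripper_force: 0.5
clock: 14.5
position: [0.6316, 0.0409, 0.0894]
ee_rot: [0.0, 0.999, -0.047, -0.0]
contact_force: [0.4, 0.2, 0.7]
width: 0.0082
gripper_force: 0.3
clock: 14.9
position: [0.6118, 0.0428, 0.0894]
ee_rot: [0.0, 0.999, -0.047, -0.0]
contact_force: [0.7, 0.1, 0.8]
width: 0.0087
gripper_force: 0.1
scene
([514.7, -420.1], [37.0, 111.7], -12.2, [135.0, 417.0])
([398.3, -220.9], [50.3, 51.7], -39.8, [182.0, 292.0])
([614.4, -68.1], [40.7, 120.0], -8.4, [338.0, 299.0])
([534.3, 47.6], [41.6, 106.0], -6.3, [339.0, 237.0])
([640.7, 629.1], [85.8, 105.7], -64.3, [528.0, 117.0])
wrist
([574.0, 46.5], [18.3, 50.6], -5.4, [322.0, 386.0])
([612.6, -67.0], [40.2, 120.3], -8.4, [570.0, 276.0])
top
([468.2, -385.5], [40.3, 115.8], -12.3, [505.0, 260.0])
([613.1, -66.2], [35.9, 117.1], -8.2, [359.0, 196.0])
```

```bash
python3 -m inch '[{"claw":-0.8,"travel":[-0.025,0.0025,0],"turn":0},{"claw":-0.8,"travel":[-0.05,0.005,0],"turn":0},{"claw":-0.8,"travel":[-0.05,0.005,0],"turn":0},{"claw":-0.8,"travel":[0,0,0],"turn":0},{"claw":-0.8,"travel":[0.03,-0.003,0.02],"turn":0}]'
python3 -m inch '[{"claw":-0.8,"travel":[0,0,0.2],"turn":0},{"claw":-0.8,"travel":[0,0,0.45],"turn":0},{"claw":0.6,"travel":[-0.25,0.025,0.5],"turn":0},{"claw":0.6,"travel":[-0.5,0.05,0.5],"turn":0},{"claw":0.6,"travel":[-0.6,0.06,0.5],"turn":0}]'
python3 - <<'E'
from meas import *
for n in("scene","wrist"):
  im,P=shot(n); print(n,get_state()["position"],get_state()["width"])
  for r in strips(im,P): print(r)
E
```

```text
clock: 15.55
position: [0.6193, 0.042, 0.093]
ee_rot: [0.0, 0.999, -0.047, 0.0]
contact_force: [0.7, 0.8, 0.7]
width: 0.0085
gripper_force: 0.0
clock: 16.05
position: [0.4951, 0.0545, 0.1939]
ee_rot: [-0.0, 0.999, -0.047, -0.001]
contact_force: [1.3, -0.4, -0.4]
width: 0.0519
gripper_force: 0.0
scene [0.49257949 0.05477389 0.1937465 ] 0.058961339580689366
([514.7, -420.1], [36.9, 111.7], -12.2, [135.0, 417.0])
([398.5, -220.9], [50.1, 52.3], -41.9, [182.0, 292.0])
([614.2, -68.4], [40.7, 120.1], -8.7, [338.0, 298.0])
([544.8, 47.4], [40.7, 95.9], -5.7, [347.0, 241.0])
([640.0, 629.1], [85.5, 105.6], -66.6, [528.0, 117.0])
wrist [0.49592376 0.05443598 0.1939032 ] 0.06622296277366918
([395.4, -163.8], [47.4, 47.1], 83.7, [600.0, 331.0])
([531.4, -54.5], [28.4, 25.7], 46.1, [473.0, 176.0])
([531.0, 50.3], [40.1, 118.8], -5.5, [324.0, 183.0])
([595.6, -64.3], [40.3, 85.1], -8.5, [494.0, 70.0])
```

```bash
python3 -m inch '[{"claw":0.6,"travel":[-0.045,0,0],"turn":0},{"claw":0.6,"travel":[-0.045,0,-0.2],"turn":0},{"claw":0.6,"travel":[-0.045,0,-0.4],"turn":0},{"claw":0.6,"travel":[-0.045,0,-0.5],"turn":0},{"claw":0.6,"travel":[-0.045,0,-0.5],"turn":0}]'
python3 - <<'E'
from meas import *
im,P=shot("wrist"); save(im,"w7.png"); print(get_state()["position"],get_state()["width"])
for r in strips(im,P): print(r)
E
```

```text
clock: 16.65
position: [0.4886, 0.0539, 0.0903]
ee_rot: [0.0, 0.999, -0.047, -0.003]
contact_force: [-1.0, -0.2, 0.1]
width: 0.0682
gripper_force: 0.0
[0.4900782  0.05385071 0.09211509] 0.06838101527309823
([492.5, 54.0], [39.5, 43.4], -5.4, [327.0, 300.0])
([531.0, -56.3], [29.4, 24.3], 25.7, [576.0, 199.0])
([545.6, 48.9], [40.1, 89.8], -5.4, [319.0, 170.0])
([577.9, -61.6], [39.7, 49.7], -8.4, [599.0, 77.0])
```

View pics/w7.png

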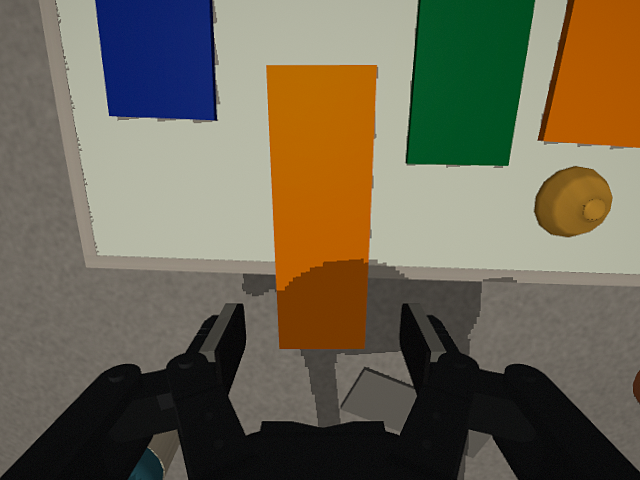

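A's overhanging end (rows 270–349, columns 277–367) is centred between the fingers, and its neighbours are undisturbed. Lower and pinch.

```bash
python3 -m inch '[{"claw":0.6,"travel":[0,0,-0.03],"turn":0},{"claw":0.6,"travel":[0,0,-0.06],"turn":0},{"claw":0.6,"travel":[0,0,-0.06],"turn":0}]'
python3 -m inch '[{"claw":-0.3,"travel":[0,0,0],"turn":0},{"claw":-0.3,"travel":[0,0,0],"turn":0},{"claw":-0.3,"travel":[0,0,0],"turn":0},{"claw":-0.3,"travel":[0,0,0],"turn":0},{"claw":-0.3,"travel":[0,0,0],"turn":0}]' 40
python3 -m inch '[{"claw":-0.3,"travel":[0,0,0.1],"turn":0},{"claw":-0.3,"travel":[0,0,0.3],"turn":0},{"claw":-0.3,"travel":[0,0,0.45],"turn":0},{"claw":-0.3,"travel":[0,0,0.5],"turn":0},{"claw":-0.3,"travel":[0,0,0.5],"turn":0}]'
python3 - <<'E'
from meas import *
s=get_state();print(s["position"],s["width"],s["gripper_force"])
z=s["position"][2]-.0075
im,P=shot("wrist")
for r in strips(im,P,z=z): print(r)
im,P=shot("scene")
for r in strips(im,P,z=z): print(r)
E
```

```text
clock: 17.0
position: [0.4899, 0.054, 0.0814]
ee_rot: [0.0, 0.999, -0.047, 0.0]
contact_force: [0.7, -0.4, 0.5]
width: 0.0683
gripper_force: 0.0
clock: 17.5
position: [0.4899, 0.0541, 0.0819]
ee_rot: [0.0, 0.999, -0.047, 0.001]
contact_force: [-0.8, 0.1, 5.0]
width: 0.0386
gripper_force: 39.9
clock: 18.0
position: [0.4903, 0.0541, 0.1823]
ee_rot: [0.0, 0.999, -0.047, 0.001]
contact_force: [0.0, -0.3, -1.1]
width: 0.0382
gripper_force: 40.5
[0.49028669 0.05407059 0.18225859] 0.03821169514199071 40.54184138774872
([471.2, -72.1], [26.5, 26.7], -38.6, [609.0, 337.0])
([547.9, -10.7], [16.2, 14.5], 51.2, [479.0, 176.0])
([531.0, 50.2], [40.1, 119.5], -5.4, [322.0, 209.0])
([583.0, -16.1], [22.9, 45.7], -8.4, [500.0, 69.0])
([574.5, -440.9], [32.2, 97.3], -12.2, [135.0, 417.0])
([473.4, -267.5], [43.6, 45.3], -41.9, [182.0, 292.0])
([661.2, -134.4], [35.1, 104.6], -8.4, [338.0, 298.0])
([534.9, 46.2], [41.4, 117.8], -5.7, [342.0, 198.0])
([683.7, 472.8], [74.5, 91.5], -66.6, [528.0, 117.0])
```

```bash
python3 -m inch '[{"claw":-0.3,"travel":[-0.01,-0.1,0],"turn":-0.01},{"claw":-0.3,"travel":[-0.025,-0.25,0],"turn":-0.02},{"claw":-0.3,"travel":[-0.045,-0.45,0],"turn":-0.03},{"claw":-0.3,"travel":[-0.065,-0.65,0],"turn":-0.044},{"claw":-0.3,"travel":[-0.085,-0.85,0],"turn":-0.044}]'
python3 -m inch '[{"claw":-0.3,"travel":[-0.02,-0.2,0],"turn":0},{"claw":-0.3,"travel":[-0.04,-0.4,0],"turn":0},{"claw":-0.3,"travel":[-0.06,-0.6,0],"turn":0},{"claw":-0.3,"travel":[-0.08,-0.8,0],"turn":0},{"claw":-0.3,"travel":[-0.088,-0.93,0],"turn":0}]'
python3 -m inch '[{"claw":-0.3,"travel":[-0.009,-0.117,0],"turn":0},{"claw":-0.3,"travel":[-0.009,-0.117,-0.1],"turn":0},{"claw":-0.3,"travel":[-0.009,-0.117,-0.3],"turn":0},{"claw":-0.3,"travel":[-0.009,-0.117,-0.45],"turn":0},{"claw":-0.3,"travel":[-0.009,-0.117,-0.5],"turn":0}]'
python3 - <<'E'
from meas import *
im,P=shot("wrist"); save(im,"w8.png"); s=get_state();print(s["position"],s["width"],s["gripper_force"])
z=s["position"][2]-.0075
for r in strips(im,P,z=z): print(r)
for r in strips(im,P,z=.008): print("floor",r)
for r in strips(im,P,z=.04,lo=(55,120,40),hi=(85,255,255),amin=3000): print("green",r)
E
```

```text
clock: 18.6
position: [0.4711, -0.1168, 0.1791]
ee_rot: [-0.001, 0.993, -0.116, -0.002]
contact_force: [0.8, 0.2, -0.8]
width: 0.0383
gripper_force: 40.5
clock: 19.1
position: [0.4536, -0.304, 0.1788]
ee_rot: [-0.001, 0.993, -0.117, -0.002]
contact_force: [0.1, 0.9, -0.9]
width: 0.0384
gripper_force: 40.5
clock: 19.6
position: [0.4501, -0.3227, 0.0762]
ee_rot: [-0.003, 0.993, -0.116, -0.004]
contact_force: [0.5, -0.0, -0.8]
width: 0.0382
gripper_force: 40.5
[ 0.45050317 -0.32302088  0.07640802] 0.038624699253054645 40.52816033363342
([389.3, -241.5], [14.2, 40.1], -50.2, [191.0, 457.0])
([491.7, -385.7], [28.1, 82.1], -12.1, [460.0, 185.0])
([489.9, -332.1], [40.0, 119.6], -13.3, [322.0, 209.0])
floor ([324.3, -194.6], [20.8, 58.8], -50.2, [191.0, 457.0])
floor ([474.4, -406.0], [41.2, 120.4], -12.1, [460.0, 185.0])
floor ([471.7, -327.4], [58.7, 175.4], -13.3, [322.0, 209.0])
green ([483.0, -371.5], [199.4, 173.9], 76.6, [408.0, 147.0])
```

View pics/w8.png

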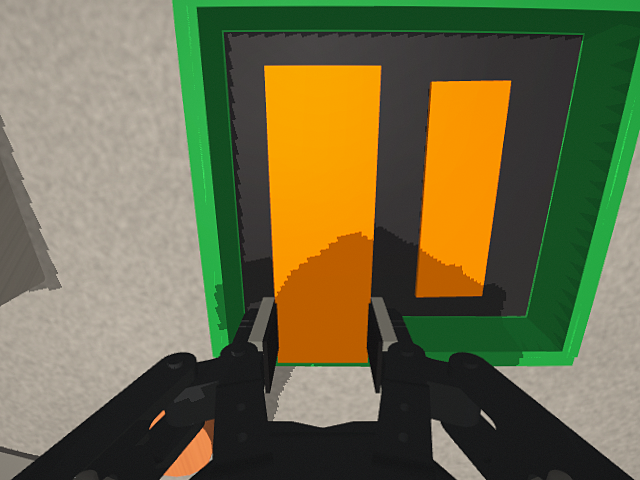

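The second strip hangs level beside the first one (columns 415–511), clear of it and the walls. Lower and release.

```bash
python3 -m inch '[{"claw":-0.3,"travel":[0,-0.01,-0.06],"turn":0},{"claw":-0.3,"travel":[0,-0.01,-0.14],"turn":0},{"claw":-0.3,"travel":[0,-0.01,-0.21],"turn":0},{"claw":-0.3,"travel":[0,-0.01,-0.25],"turn":0},{"claw":-0.3,"travel":[0,-0.01,-0.25],"turn":0}]'
python3 -m inch '[{"claw":-0.3,"travel":[0,0,-0.02],"turn":0},{"claw":-0.3,"travel":[0,0,-0.035],"turn":0},{"claw":-0.3,"travel":[0,0,-0.035],"turn":0}]'
```

```text
clock: 20.15
position: [0.4531, -0.3273, 0.0309]
ee_rot: [-0.0, 0.993, -0.116, -0.0]
contact_force: [0.3, 0.3, -0.9]
width: 0.0384
gripper_force: 40.5
clock: 20.45
position: [0.4533, -0.3274, 0.0245]
ee_rot: [0.0, 0.993, -0.116, 0.0]
contact_force: [-0.3, -0.8, -1.1]
width: 0.0385
gripper_force: 40.5
```

```bash
python3 -m inch '[{"claw":-0.3,"travel":[0,0,-0.005],"turn":0},{"claw":0.22,"travel":[0,0,-0.005],"turn":0},{"claw":0.22,"travel":[0,0,-0.005],"turn":0},{"claw":0.22,"travel":[0,0,-0.005],"turn":0},{"claw":0.22,"travel":[0,0,-0.005],"turn":0}]'
python3 -m inch '[{"claw":0.22,"travel":[0,0,0.02],"turn":0},{"claw":0.22,"travel":[0,0,0.15],"turn":0},{"claw":0.22,"travel":[0,0,0.4],"turn":0},{"claw":0.22,"travel":[0,0,0.65],"turn":0},{"claw":0.22,"travel":[0,0,0.8],"turn":0}]'
python3 -m inch '[{"claw":0.22,"travel":[-0.3,0.2,0],"turn":0},{"claw":0.22,"travel":[-0.3,0.2,0],"turn":0},{"claw":0.22,"travel":[-0.3,0.2,0],"turn":0},{"claw":0.22,"travel":[-0.3,0.2,0],"turn":0}]'
python3 - <<'E'
from meas import *
for n in("scene","wrist","top"):
  im,P=shot(n); save(im,n+"9.png"); print(n)
  for z in (.008,.074):
    for r in strips(im,P,z=z): print(z,r)
E
```

```text
clock: 20.95
position: [0.4533, -0.3274, 0.0234]
ee_rot: [0.0, 0.993, -0.116, 0.0]
contact_force: [-0.1, 0.4, 0.0]
width: 0.0523
gripper_force: 0.0
clock: 21.45
position: [0.4543, -0.3283, 0.1877]
ee_rot: [0.002, 0.993, -0.116, 0.002]
contact_force: [0.1, -0.2, -1.1]
width: 0.0518
gripper_force: 0.0
clock: 21.85
position: [0.3934, -0.2875, 0.184]
ee_rot: [0.001, 0.993, -0.116, 0.001]
contact_force: [-0.1, -0.7, 0.7]
width: 0.0518
gripper_force: 0.0
scene
0.008 ([475.5, -406.5], [40.0, 121.1], -12.2, [135.0, 417.0])
0.008 ([494.2, -337.2], [40.2, 120.9], -13.3, [177.0, 392.0])
0.008 ([349.6, -190.5], [54.3, 56.7], -41.9, [182.0, 292.0])
0.008 ([583.5, -25.0], [43.7, 130.2], -8.4, [338.0, 298.0])
0.008 ([611.5, 731.3], [92.7, 114.5], -66.6, [528.0, 117.0])
0.074 ([514.7, -420.1], [36.9, 111.7], -12.2, [135.0, 417.0])
0.074 ([531.9, -356.2], [37.1, 111.4], -13.3, [177.0, 392.0])
0.074 ([398.5, -220.9], [50.1, 52.3], -41.9, [182.0, 292.0])
0.074 ([614.2, -68.3], [40.3, 120.1], -8.4, [338.0, 298.0])
0.074 ([640.0, 629.1], [85.5, 105.6], -66.6, [528.0, 117.0])
wrist
0.008 ([358.1, -190.7], [56.1, 61.0], -70.6, [232.0, 284.0])
0.008 ([474.5, -406.0], [41.1, 120.9], -12.3, [443.0, 90.0])
0.008 ([493.5, -337.1], [40.4, 120.2], -13.1, [353.0, 87.0])
0.074 ([383.1, -216.1], [43.8, 47.6], -70.6, [232.0, 284.0])
0.074 ([473.8, -384.1], [32.1, 94.3], -12.3, [443.0, 90.0])
0.074 ([488.6, -330.3], [31.5, 93.8], -13.1, [353.0, 87.0])
top
0.008 ([493.7, -336.4], [42.0, 121.7], -13.4, [475.0, 251.0])
0.008 ([627.4, -70.1], [37.1, 123.1], -8.4, [359.0, 196.0])
0.074 ([486.0, -319.7], [39.9, 115.6], -13.4, [475.0, 251.0])
0.074 ([613.1, -66.6], [35.3, 117.0], -8.4, [359.0, 196.0])
```

View pics/scene9.png

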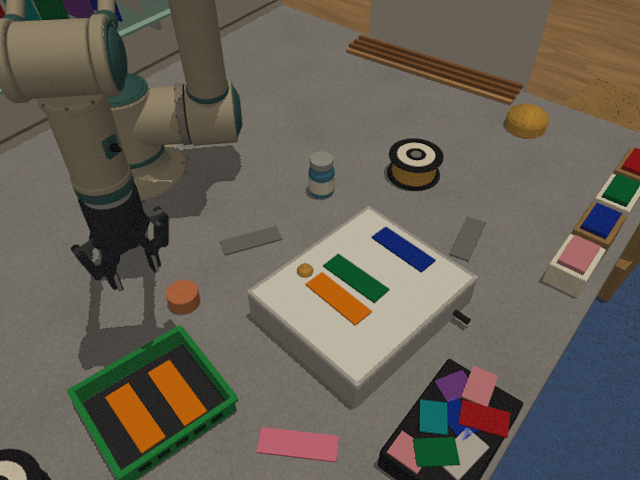

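Both strips lie flat in the tray at (135,417) and (177,392). The third amber at (338,298), the cap, jar, tin, spool, blue and green have not moved, and the gripper is clear.

```bash
python3 -c "
from rig import ticket; print(ticket.sign_off())"
```

```text
the job is handed in; nothing more can be done
None
```

I laid two amber strips flat, side by side, in the green tray and handed the job in; the sign-off gave no verdict, and in the last pictures the third amber strip and everything else you listed were where they started.

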